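Crack open a sealed optics case and hold it ajar

TASK

The dry-storage case for the projector optics has stuck in its seal and needs airing. Swing the red latch lever at its front out and down until it is clear of the lid, then pull the lid up by its yellow handle until the sticky seal lets go, without throwing the lid wide open, and finish still holding the lid slightly ajar and still, its front edge about 30 mm above its closed position. Do not disturb the things standing around the case.

Things in the scene. Friction and masses are not known exactly. Their poses are not given: they have to be found in the camera images.
- case: Black hard case, 200 mm deep (x) by 220 mm wide (y), fixed to the bench; origin under its centre on the bench top. Its x axis points from the latch side (front, towards the robot) to the lid's hinge side, z up. The closed lid's flat top is 106 mm above the bench, and its front edge 104 mm in front of the origin (at x = -104 mm). An orange gasket runs round the rim under the lid.
- lid (a joint): Angle of the hinged lid (rad): 0 closed, growing as the front edge rises; 0.15 rad puts the front edge about 30 mm up. The gasket sticks: at the handle it takes about 10 to 22 N upward to break the lid free, the resistance lasting for about the first 6 mm of the handle's rise and then dropping suddenly; after that only the lid's weight remains, about 2 to 4 N at the handle, and if let go the lid falls back to within some 10 mm of shut. While the latch is on, it cannot open.
- lid_handle (a point): Centre of the yellow round handle bar on top of the lid: 14 mm diameter, about 80 mm free length between its two posts, running along the case's y axis, 55 mm in front of the case's centre. Its axis is 36 mm above the lid's flat top (142 mm above the bench when closed), with free space under it.
- lid_hinge (a point): Middle of the lid's hinge axis at the far rim of the case, 92 mm above the bench; the axis runs along the case's y axis. The handle bar is 155 mm in front of it and, when closed, 50 mm higher.
- latch (a joint): Angle of the red latch lever (rad): near 0 it stands upright with its steel hook over the lid's front edge; it grows as the top of the lever swings out away from the lid (towards the case's -x) and down, to 1.9 at its stop. It turns very easily and falls open by itself when well past about 0.7.
- latch_tab (a point): Point near the top end of the red latch lever, mid-thickness: 70 mm from its pivot. The lever is a flat bar 30 mm wide (case's y), 8 mm thick, its end 6 mm beyond this point; upright it stands about 37 mm above the lid's top, with about 50 mm free between it and the yellow handle bar.
- latch_hinge (a point): Middle of the latch lever's pivot axis on the front of the case, 67 mm above the bench and 116 mm in front of the case's centre; the axis runs along the case's y axis.
- spray_mid (a point): Bystander: green spray bottle with a white head, 64 mm across and 180 mm tall; point on its axis 90 mm up. Leave alone.
- lens_mid (a point): Bystander: black camera lens standing on end, 72 mm across and 70 mm tall; point at its centre. Leave alone.
- plant_mid (a point): Bystander: small plant in a terracotta pot, pot 74 mm across and 60 mm tall, leaves up to about 130 mm; point in the pot's middle. Leave alone.
- tape_mid (a point): Bystander: blue roll of tape lying flat, 84 mm across and 24 mm tall; point at its centre. Leave alone.
Mind the look-alikes: they are no part of the job. There is more than one size of the part that bears plant_mid; the job needs the middle-sized.

How it is judged:
By the outcome, as a careful person would: the job done as asked, in the order asked, and still so for the second after the job is handed in, while the arm keeps its last pose, push and grip.
It also fails if it takes over 45 s, if anything falls off the work surface, if the arm or the gripper's body presses on something with over 40 N, if the wrist force passes 120 N, or if a joint passes its speed limit or range.

ROBOT

A 7-joint arm with a two-finger parallel gripper is mounted at the origin on the work surface. World frame = base frame: x ahead of the robot, y to its left, z up, the work surface at z = 0. Lengths are in m, angles in rad, forces in N, time in s.
With the tool pointing down it reaches from about 0.425 to 0.925 m from the base axis. Payload 6.8 kg.
Tool frame: the origin (TCP) lies midway between the tips of the shut fingers; the grasp point (between the pads) lies 19 mm behind it (bot.grasp_offset is the distance from the TCP to the grasp point, in m); z points along the fingers, x is the direction in which the jaws open and shut, and the axes are right-handed (so a half turn about z gives the same grasp; the last joint's range is limited). The gripper opens to 85 mm and grips with 20 to 120 N. Pads are 22 mm wide; open, the fingers measure 114 mm over their backs; the gripper's body (76 mm by 85 mm) begins 54 mm behind the grasp point. The pads swing forward as they close: fully open they stand 13 mm farther back than shut.
Start: joints at [-0.108, 0.477, 0.022, 1.555, -0.011, 1.109, -0.083], TCP at [0.675, 0, 0.231] pointing down, gripper open.
Joint ranges: [-2.96, 2.96], [-0.34, 2.1], [-1.41, 1.46], [0.24, 2.44], [-1.37, 4.51], [0.17, 1.92], [-2.96, 2.96]. Speed limits (rad/s): [2.39, 2.39, 3.14, 3.14, 3.14, 3.14, 3.14].

INTERFACE

Orientations are given as a unit quaternion [w, x, y, z].
In Python, from station import bot, imaging gives the robot as it stands. The module is installed in compiled form; this text tells all that it offers.
- The arm moves only by the tool apply_moves, never from a script. Its argument "increments" is a list of rows, each a list of 7 numbers: the shift along the tool's x, y, z in mm, then the turn, a rotation vector about the tool's x, y, z in degrees, then the closure, from -1 (fully open) to 1 (shut). In form: [[dx, dy, dz, rx, ry, rz, grip], ...]. A call has exactly 8 rows; each row shifts and turns the pose as measured when the row begins, along the tool's axes as they then stand; what a row does not reach is not made up. A row lasts 1/8 s, in which the tool goes at most 62.5 mm and 10.7 degrees, less where a joint would pass 70% of its speed; a pose out of reach is approached as far as the arm can. A call with a gripper value outside its range is refused whole. The fingers move at their own pace and stop on an object; "grip_force" is the grip in N (left out, the last holds). Time passes only in rows, so rows that do not move let the fingers close, or fill a call up. It gives the time, the measured TCP pose, the force and the opening at its end, in the units of the state.
- bot.get_obs(): the state, without advancing time (a new reading comes with each control period).
- imaging.read_camera(name): name is "scene" or "side" or "wrist"; returns the picture (400x640x3 uint8, red, green, blue); there is no depth.
- imaging.get_calibration(name): a dict with "K" (3x3 intrinsics, pixels), "k1" (the pictures are not rectified: a ray, as slopes to the right and down, at radius r is drawn at 1 + k1 r^2 times it, then the intrinsics apply), "extrinsics" (4x4, takes a point from camera to world coordinates). Camera axes: x right, y down, z forward; pixel columns grow to the right and rows downward; lengths in m; the calibration is good to about 2 mm. A picture is of the moment at which its call begins: read the wrist's pose just before it. get_calibration takes no time and is no camera call; for the wrist camera it gives the pose at the moment of the call.
- bot.hand_in(): hands the job in, once; it reports no verdict.
The state is a dict: "t": time; "q": joint angles; "joint_vel": joint speeds; "joint_torque": joint torques, N m; "eef_pos": TCP position; "tool_rot": TCP orientation; "contact_force": force on the tool from outside, world axes, zero at the start; "torque": the same for the moment, N m; "gripper_width": opening from 0.0 (shut) to 1.0 (fully open).
Only numpy, scipy, OpenCV 4.12 (cv2) and the standard library are available. Lean on these libraries where they do the work, as an engineer would, in place of code of your own. Each camera call takes 0.05 s, during which the arm holds its last target.

## Working session

There is one attempt and no reset: what is moved stays moved. The work goes in short steps, Python scripts to look and compute and a tool call to move; the robot and the scene stay as the last step left them, time stands still between calls to the robot, and variables do not carry over. Pictures are saved under pics/ and viewed, and the job is handed in when it is done.

Besides the shell and the picture viewer there is one more tool, called after "Emit:" by a JSON object that holds its "fn" and its "kwargs", one argument or row to a line. apply_moves: Moves the arm, as the interface text tells. Its arguments: {"type":"object","properties":{"increments":{"type":"array","items":{"type":"array","items":{"type":"number"}}},"grip_force":{"type":"number"}},"required":["increments"]}

```bash
mkdir -p pics
python3 - <<'E'
from station import bot, imaging
import cv2
o=bot.get_obs(); print({k:o[k] for k in ('t','eef_pos','tool_rot','contact_force','gripper_width')}, bot.grasp_offset)
for n in ("scene","side","wrist"):
    c=imaging.get_calibration(n); print(n,c)
    cv2.imwrite(f"pics/{n}0.png",imaging.read_camera(n)[:,:,::-1])
E
```

```text
{'t': 0.0, 'eef_pos': array([ 6.74401891e-01, -2.98141289e-05,  2.30304102e-01]), 'tool_rot': array([ 7.07049943e-05,  9.99999566e-01,  5.36259801e-06, -9.28858824e-04]), 'contact_force': array([ 0.87481242,  0.34950472, -0.47420614]), 'gripper_width': 1.0015912070376858} 0.0187
scene {'K': array([[476.05160655,   0.        , 320.71117995],
       [  0.        , 476.05160655, 208.90665673],
       [  0.        ,   0.        ,   1.        ]]), 'k1': 0.0498280626608085, 'extrinsics': array([[-0.13210392,  0.77324765, -0.6201908 ,  1.23974173],
       [ 0.9912158 ,  0.09906816, -0.08761703,  0.11068884],
       [-0.0063085 , -0.62631747, -0.77954258,  0.85244317],
       [ 0.        ,  0.        ,  0.        ,  1.        ]])}
side {'K': array([[432.07788571,   0.        , 325.73220696],
       [  0.        , 432.07788571, 196.93962307],
       [  0.        ,   0.        ,   1.        ]]), 'k1': -0.09880130816471369, 'extrinsics': array([[ 0.76650358, -0.40392004,  0.4993204 ,  0.12627888],
       [-0.64216517, -0.47014518,  0.60546462, -0.5514545 ],
       [-0.00980621, -0.78473697, -0.61975135,  0.68943038],
       [ 0.        ,  0.        ,  0.        ,  1.        ]])}
wrist {'K': array([[288.15590763,   0.        , 316.56634275],
       [  0.        , 288.15590763, 202.87099361],
       [  0.        ,   0.        ,   1.        ]]), 'k1': -0.04442717686507634, 'extrinsics': array([[ 9.99999462e-01,  6.31360282e-04, -8.23128689e-04,
         6.74760567e-01],
       [ 3.48623954e-04, -9.51851589e-01, -3.06559016e-01,
         7.78291815e-02],
       [-9.77045538e-04,  3.06558564e-01, -9.51851297e-01,
         3.74141348e-01],
       [ 0.00000000e+00,  0.00000000e+00,  0.00000000e+00,
         1.00000000e+00]])}
```

View pics/scene0.png

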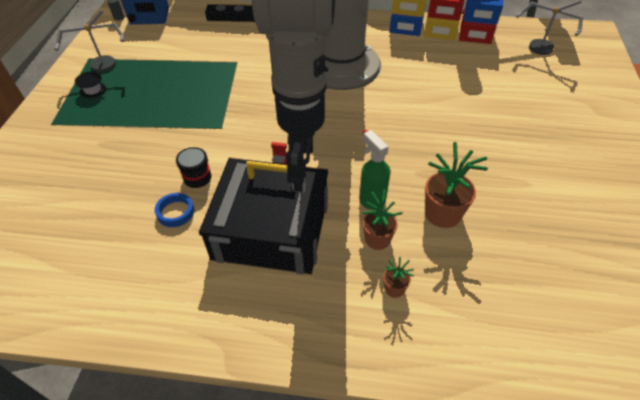

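View pics/side0.png

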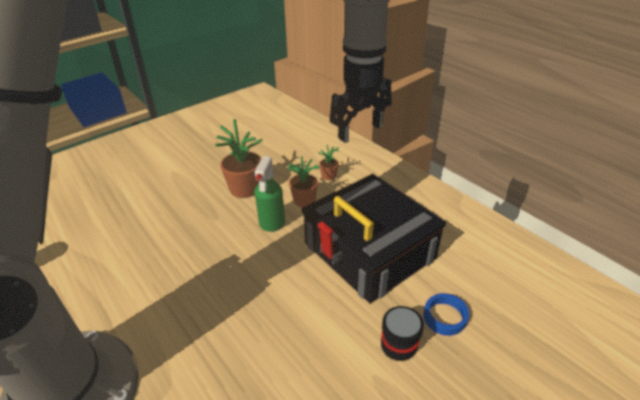

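View pics/wrist0.png

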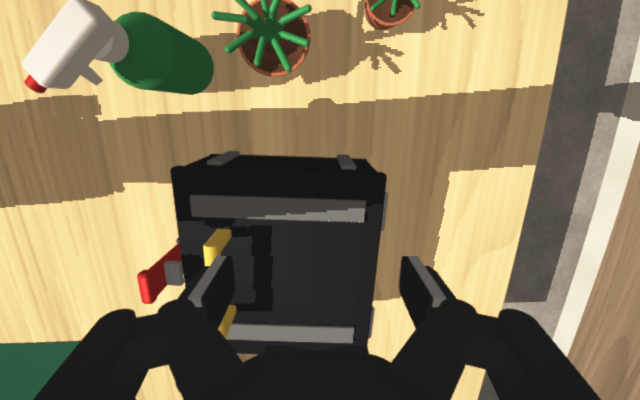

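```bash
cat > h.py <<'E'
import numpy as np, cv2
from station import bot, imaging
def ray(cal,u,v):
    K=cal["K"];k=cal["k1"];E=cal["extrinsics"]
    # drawn = (1+k r^2)*slope == OpenCV radial model
    p=cv2.undistortPoints(np.array([[[u,v]]],float),K,np.array([k,0,0,0.]))[0,0]
    d=E[:3,:3]@np.array([p[0],p[1],1.]);return E[:3,3],d/np.linalg.norm(d)
def plane(cal,u,v,z):
    o,d=ray(cal,u,v);return o+d*(z-o[2])/d[2]
def tri(rs):
    A=0;b=0
    for o,d in rs:
        P=np.eye(3)-np.outer(d,d);A=A+P;b=b+P@o
    x=np.linalg.solve(A,b);return x,[np.linalg.norm((np.eye(3)-np.outer(d,d))@(x-o)) for o,d in rs]
def proj(cal,X):
    E=cal["extrinsics"];Ri=E[:3,:3].T;t=-Ri@E[:3,3]
    return cv2.projectPoints(np.array([X],float),cv2.Rodrigues(Ri)[0],t,cal["K"],np.array([cal["k1"],0,0,0.]))[0][0,0]
def crop(img,x0,y0,x1,y1,s,name):
    cv2.imwrite(name,cv2.resize(img[y0:y1,x0:x1],None,fx=s,fy=s,interpolation=cv2.INTER_CUBIC))
E
python3 - <<'E'
import cv2
from h import crop
crop(cv2.imread('pics/side0.png'),280,160,460,310,4,'pics/side0c.png')
crop(cv2.imread('pics/scene0.png'),190,130,340,280,4,'pics/scene0c.png')
E
```

```text
(no output)
```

View pics/side0c.png

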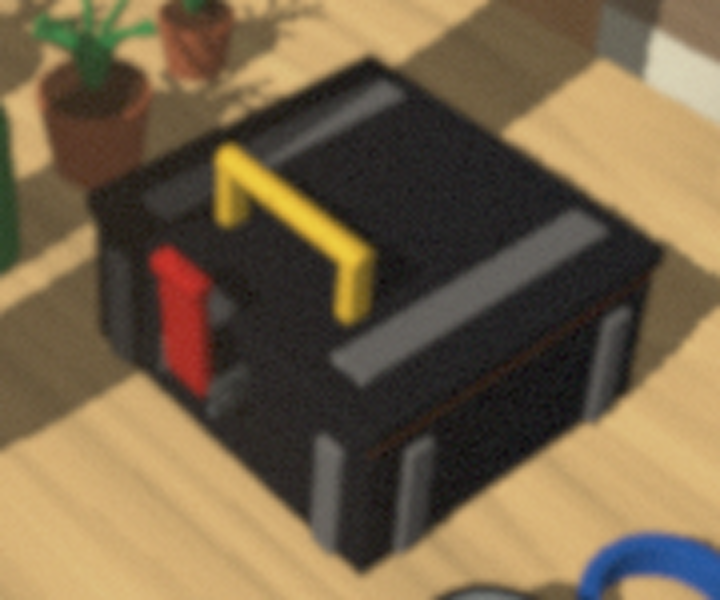

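View pics/scene0c.png

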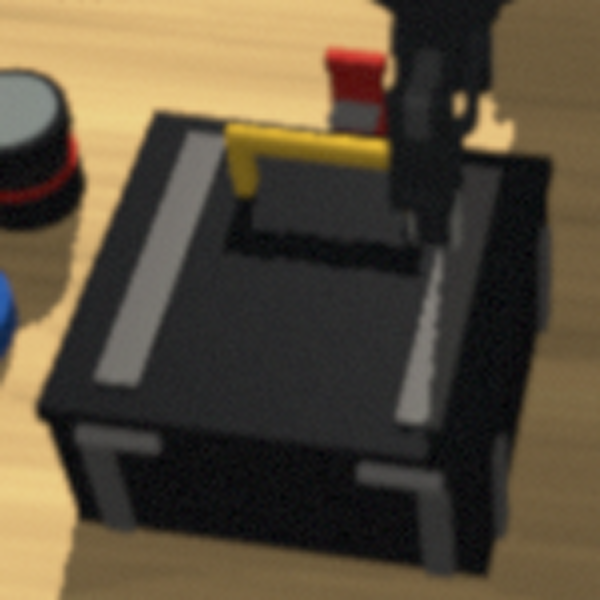

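Run:
```python
from h import *
np.set_printoptions(precision=4,suppress=True)
cs=imaging.get_calibration("side");cc=imaging.get_calibration("scene")
S=lambda x,y:((x+.5)/4-.5+280,(y+.5)/4-.5+160)
C=lambda x,y:((x+.5)/4-.5+190,(y+.5)/4-.5+130)
print('side lid corners');L=[plane(cs,*S(*p),.106) for p in [(92,196),(372,58),(660,252),(362,455)]]
for p in L: print(p)
print('scene lid corners');M=[plane(cc,*C(*p),.106) for p in [(157,113),(550,157),(45,408)]]
for p in M: print(p)
for im,nm,z in (('side',cs,.142),('scene',cc,.142)):
    I=cv2.cvtColor(cv2.imread(f'pics/{im}0.png'),cv2.COLOR_BGR2HSV)
    y=cv2.inRange(I,(20,120,90),(32,255,255)); r=cv2.inRange(I,(0,150,90),(8,255,255))|cv2.inRange(I,(172,150,90),(180,255,255))
    x0,y0,x1,y1=(280,160,460,310) if im=='side' else (245,130,340,200)
    for n,m in (('yel',y),('red',r)):
        ys,xs=np.nonzero(m[y0:y1,x0:x1]); print(im,n,len(xs),xs.min()+x0,xs.max()+x0,ys.min()+y0,ys.max()+y0)
print('handle side', [plane(cs,*S(*p),.142) for p in [(228,156),(364,253)]])
print('handle scene', [plane(cc,*C(*p),.142) for p in [(238,133),(388,150)]])
# latch top corners triangulation; side top (163,252),(210,287) ; scene top (328,52),(384,57)
print('latch', tri([ray(cs,*S(156,256)),ray(cc,*C(384,58))]), tri([ray(cs,*S(208,288)),ray(cc,*C(328,55))]))
```

```text
side lid corners
[0.5338 0.0198 0.106 ]
[0.7345 0.0131 0.106 ]
[ 0.7256 -0.2036  0.106 ]
[ 0.5151 -0.2017  0.106 ]
scene lid corners
[ 0.5289 -0.1925  0.106 ]
[0.5344 0.0259 0.106 ]
[ 0.7312 -0.1958  0.106 ]
side yel 607 333 372 196 240
side red 386 317 332 221 258
scene yel 366 246 287 160 177
scene red 99 272 285 142 154
handle side [array([ 0.5806, -0.0353,  0.142 ]), array([ 0.581 , -0.1332,  0.142 ])]
handle scene [array([ 0.572 , -0.1327,  0.142 ]), array([ 0.574 , -0.0534,  0.142 ])]
latch (array([ 0.5057, -0.0683,  0.1402]), [np.float64(0.0005190291180157661), np.float64(0.0005190291180158105)]) (array([ 0.5092, -0.0998,  0.1406]), [np.float64(0.002313806521814513), np.float64(0.002313806521814494)])
```

Emit:
{"fn": "apply_moves", "kwargs": {
  "increments": [
    [-16, 11, 2, 0, 0, 0, 1],
    [-16, 11, 2, 0, 0, 0, 1],
    [-16, 11, 2, 0, 0, 0, 1],
    [-16, 11, 2, 0, 0, 0, 1],
    [-16, 11, 2, 0, 0, 0, 1],
    [-16, 11, 2, 0, 0, 0, 1],
    [-16, 11, 2, 0, 0, 0, 1],
    [-16, 8, 2, 0, 0, 0, 1]
  ],
  "grip_force": 40
}}

```text
t: 1.15
eef_pos: [0.5413, -0.0867, 0.2116]
tool_rot: [-0.0, 1.0, 0.001, -0.003]
contact_force: [-0.1, 0.5, -0.1]
gripper_width: 0.0
```

Run:
```python
from h import *
np.set_printoptions(precision=4,suppress=True)
o=bot.get_obs(); print(o['t'],o['eef_pos'],o['tool_rot'],o['contact_force'],o['gripper_width'])
for n in ("scene","side","wrist"):
    cv2.imwrite(f"pics/{n}1.png",imaging.read_camera(n)[:,:,::-1])
cc=imaging.get_calibration("scene");cs=imaging.get_calibration("side")
print('spray',plane(cc,375,160,.14),plane(cs,270,215,.03),'lens',plane(cc,193,160,.07),'tape',plane(cc,174,210,.012),'plant',plane(cc,380,230,.05))
s=cv2.imread('pics/side1.png');crop(s,280,120,460,270,4,'pics/side1c.png')
```

```text
1.15 [ 0.5413 -0.0867  0.2116] [-0.0001  1.      0.0011 -0.0028] [-0.0729  0.4616 -0.0945] 0.00017700270915407875
spray [0.5287 0.1257 0.14  ] [0.5144 0.1256 0.03  ] lens [ 0.5118 -0.2868  0.07  ] tape [ 0.6163 -0.3116  0.012 ] plant [0.6415 0.1505 0.05  ]
```

View pics/side1c.png

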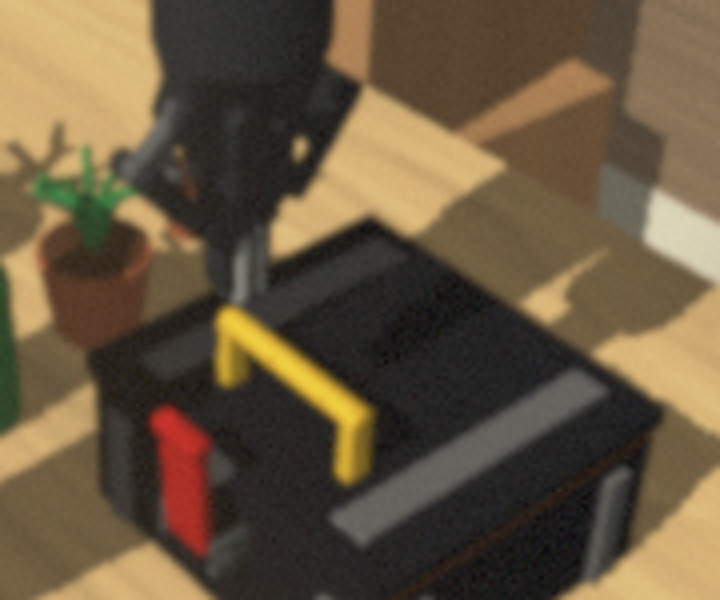

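View pics/wrist1.png

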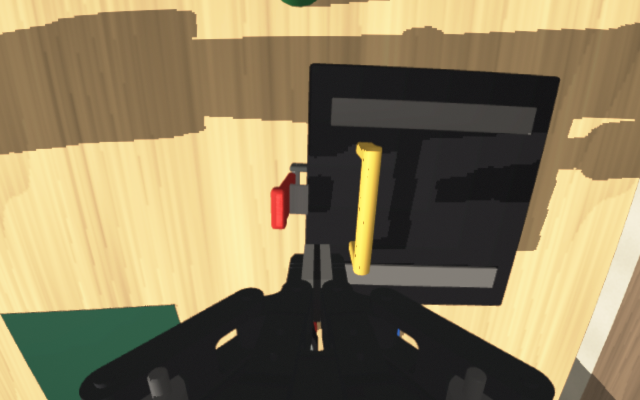

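Run:
```python
from h import *
np.set_printoptions(precision=4,suppress=True)
c=imaging.get_calibration("wrist")
for n,p,z in [('bar',(371,150),.142),('bar',(361,268),.142),('barmid',(366,210),.142),('lidcorner',(311,65),.106),('c2',(558,77),.106),('c3',(501,304),.106),('lidedge',(308,170),.106)]:
    print(n,plane(c,*p,z))
for n,p in [('lever out',(272,189)),('lever out low',(272,227)),('lever in low',(284,227)),('lever inner up',(288,190))]:
    print(n,plane(c,*p,.143))
# where do known predicted points fall
```

```text
bar [ 0.5815 -0.0363  0.142 ]
bar [ 0.579  -0.1349  0.142 ]
barmid [ 0.5803 -0.0831  0.142 ]
lidcorner [0.5367 0.0263 0.106 ]
c2 [0.7406 0.021  0.106 ]
c3 [ 0.7355 -0.2     0.106 ]
lidedge [ 0.5337 -0.0586  0.106 ]
lever out [ 0.5074 -0.066   0.143 ]
lever out low [ 0.5059 -0.0974  0.143 ]
lever in low [ 0.5155 -0.0974  0.143 ]
lever inner up [ 0.5196 -0.0668  0.143 ]
```

Emit:
{"fn": "apply_moves", "kwargs": {
  "increments": [
    [3, -3, 11, 0, 0, 1.4, 1],
    [0, 0, 12, 0, 0, 0, 1],
    [0, 0, 12, 0, 0, 0, 1],
    [0, 0, 12, 0, 0, 0, 1],
    [0, 0, 12, 0, 0, 0, 1],
    [0, 0, 11, 0, 0, 0, 1],
    [0, 0, 10, 0, 0, 0, 1],
    [0, 0, 5, 0, 0, 0, 1]
  ]
}}

```text
t: 2.3
eef_pos: [0.5459, -0.081, 0.1201]
tool_rot: [-0.001, 1.0, -0.011, -0.003]
contact_force: [0.5, -0.3, 0.1]
gripper_width: -0.001
```

Emit:
{"fn": "apply_moves", "kwargs": {
  "increments": [
    [-8, 0, -3, 0, 0, 0, 1],
    [-8, 0, 0, 0, 0, 0, 1],
    [-8, 0, 0, 0, 0, 0, 1],
    [-8, 0, 0, 0, 0, 0, 1],
    [-8, 0, 0, 0, 0, 0, 1],
    [-8, 0, 0, 0, 0, 0, 1],
    [-8, 0, 0, 0, 0, 0, 1],
    [-8, 0, 0, 0, 0, 0, 1]
  ]
}}

```text
t: 3.3
eef_pos: [0.478, -0.0798, 0.1247]
tool_rot: [-0.001, 1.0, -0.011, -0.002]
contact_force: [-0.4, -0.5, 0.1]
gripper_width: 0.004
```

Run:
```python
from h import *
s=imaging.read_camera("side")[:,:,::-1].copy();crop(s,230,120,430,270,4,'pics/side2c.png')
```

```text
(no output)
```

View pics/side2c.png

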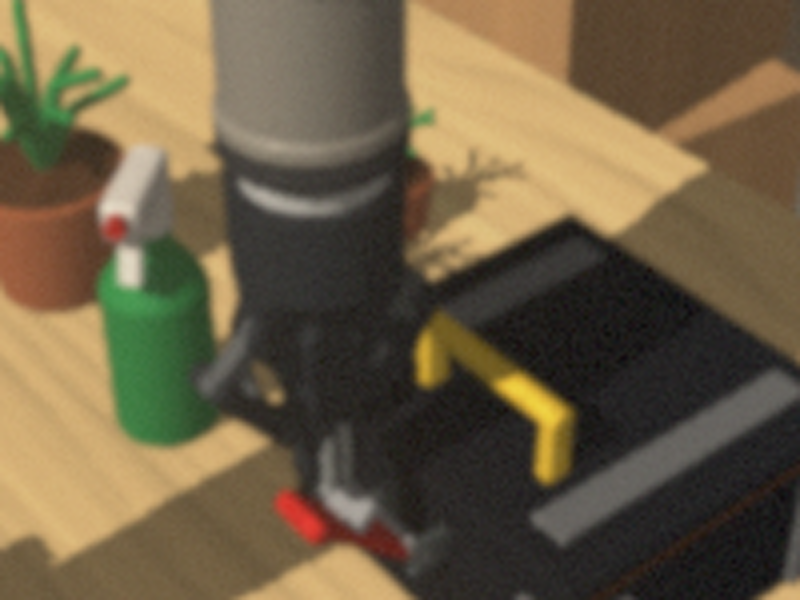

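Run:
```python
from h import *
c=imaging.get_calibration("side")
for u,v in [(285,505),(320,530),(405,550),(440,535)]:
    o,d=ray(c,230+u/4,120+v/4)
    for y in (-.097,-.067): print((u,v),y,o+d*((y-o[1])/d[1]))
import math
for th in (0,.5,1,1.5,1.9):
    for y in(-.097,-.067):
        p=proj(c,[.5165-.076*math.sin(th),y,.067+.076*math.cos(th)]); print(th,y,(p-[230,120])*4)
```

```text
(285, 505) -0.097 [ 0.44279781 -0.097       0.1416939 ]
(285, 505) -0.067 [ 0.46369224 -0.067       0.10553605]
(320, 530) -0.097 [ 0.46159147 -0.097       0.1133061 ]
(320, 530) -0.067 [ 0.48372653 -0.067       0.07527429]
(405, 550) -0.097 [ 0.5133045  -0.097       0.06485294]
(405, 550) -0.067 [ 0.5388533  -0.067       0.02362258]
(440, 535) -0.097 [ 0.53651425 -0.097       0.05995187]
(440, 535) -0.067 [ 0.5635952  -0.067       0.01839798]
0 -0.097 [409.90727079 430.64370354]
0 -0.067 [369.06236087 398.49917938]
0.5 -0.097 [349.95181136 480.24437151]
0.5 -0.067 [309.82950951 446.52412204]
1 -0.097 [305.05814614 547.05735564]
1 -0.067 [266.0681667  511.99739494]
1.5 -0.097 [288.2233943  611.34954751]
1.5 -0.067 [250.38742302 575.65910169]
1.9 -0.097 [297.37085978 648.86787145]
1.9 -0.067 [260.26696667 613.3115609 ]
```

Emit:
{"fn": "apply_moves", "kwargs": {
  "increments": [
    [-8, 0, 0, 0, 0, 0, 1],
    [-8, 0, 2, 0, 0, 0, 1],
    [-4, 0, 6, 0, 0, 0, 1],
    [0, 0, 6, 0, 0, 0, 1],
    [0, 0, 6, 0, 0, 0, 1],
    [0, 0, -8, 0, 0, 0, 1],
    [0, 0, -20, 0, 0, 0, 1],
    [0, 0, -30, 0, 0, 0, 1]
  ]
}}

```text
t: 4.35
eef_pos: [0.4545, -0.0792, 0.1613]
tool_rot: [-0.001, 1.0, -0.011, -0.005]
contact_force: [-0.1, -0.6, -0.5]
gripper_width: 0.002
```

Run:
```python
from h import *
s=imaging.read_camera("side")[:,:,::-1].copy();crop(s,230,120,430,270,4,'pics/side3c.png')
```

```text
(no output)
```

View pics/side3c.png

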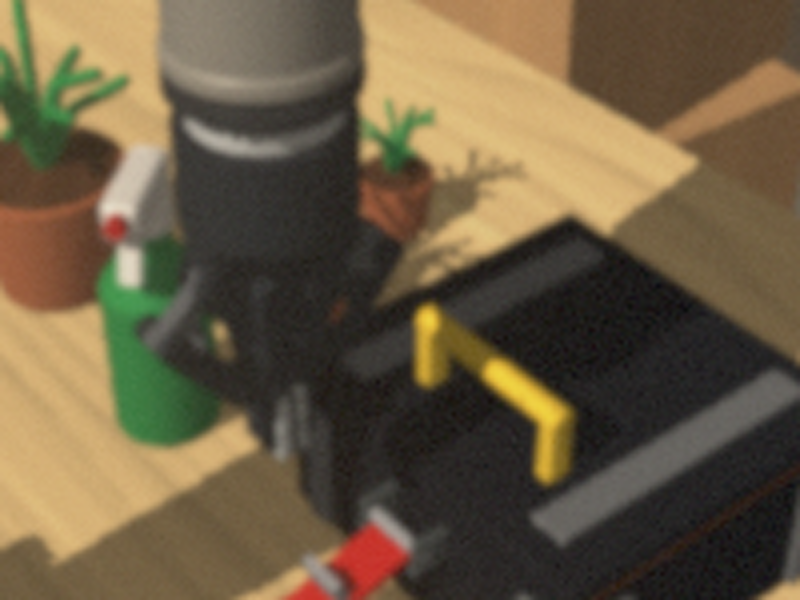

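Emit:
{"fn": "apply_moves", "kwargs": {
  "increments": [
    [0, 0, -22, 0, 0, 0, 0],
    [0, 0, -22, 0, 0, 0, 0],
    [22, 1, 0, 0, 0, 0, -0.2],
    [22, 1, 0, 0, 0, 0, -0.2],
    [22, 1, 0, 0, 0, 0, -0.2],
    [22, 1, 0, 0, 0, 0, -0.2],
    [22, 0, 0, 0, 0, 0, -0.2],
    [18, 0, 0, 0, 0, 0, -0.2]
  ]
}}

```text
t: 5.4
eef_pos: [0.5912, -0.087, 0.2174]
tool_rot: [-0.0, 1.0, -0.011, 0.003]
contact_force: [0.2, -0.6, 0.2]
gripper_width: 0.596
```

Run:
```python
from h import *
np.set_printoptions(precision=4,suppress=True)
c=imaging.get_calibration("wrist");o=bot.get_obs();w=imaging.read_camera("wrist")[:,:,::-1].copy();cv2.imwrite('pics/w4.png',w)
s=imaging.read_camera("side")[:,:,::-1].copy();cv2.imwrite('pics/side4.png',s)
print(o['t'],o['eef_pos'],o['tool_rot'],o['gripper_width'])
y=cv2.inRange(cv2.cvtColor(w,cv2.COLOR_BGR2HSV),(20,140,60),(32,255,255))
y=cv2.morphologyEx(y,cv2.MORPH_OPEN,np.ones((3,3)))
n,l,st,ce=cv2.connectedComponentsWithStats(y)
for i in range(1,n):
    if st[i,4]>150: print(st[i],ce[i])
```

```text
5.4 [ 0.5912 -0.087   0.2174] [-0.0004  0.9999 -0.0113  0.0031] 0.5956466745331362
[ 290  142   21  130 2287] [300.1657 204.8448]
```

View pics/w4.png

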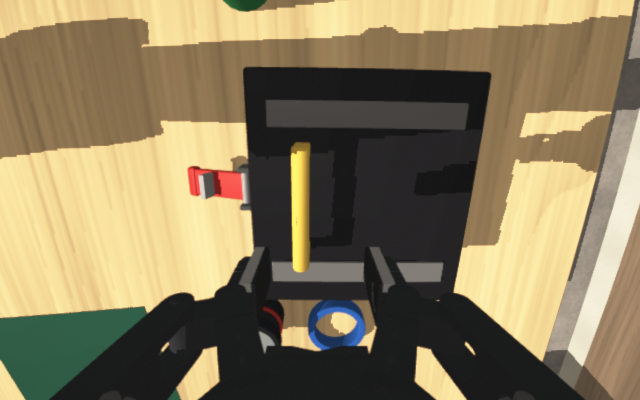

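View pics/side4.png

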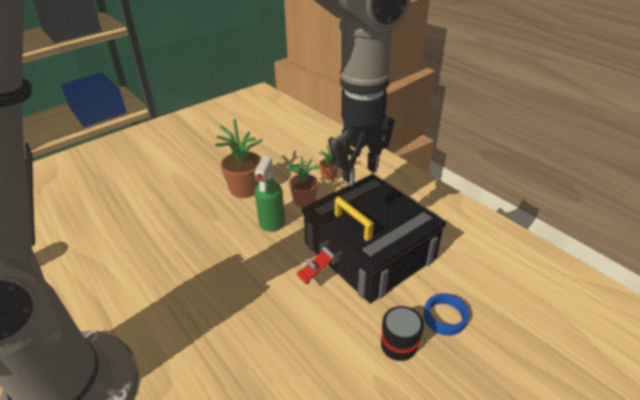

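Run:
```python
from h import *
np.set_printoptions(precision=4,suppress=True)
c=imaging.get_calibration("wrist");print(bot.get_obs()['eef_pos'])
for p in [(301,150),(300.2,205),(300,264)]: print(plane(c,*p,.142))
```

```text
[ 0.5919 -0.0867  0.2173]
[ 0.582  -0.0372  0.142 ]
[ 0.5797 -0.0809  0.142 ]
[ 0.5774 -0.1342  0.142 ]
```

Emit:
{"fn": "apply_moves", "kwargs": {
  "increments": [
    [-6, 0, 10, 0, 0, 0, -0.2],
    [-6, 0, 13, 0, 0, 0, -0.2],
    [0, 0, 13, 0, 0, 0, -0.2],
    [0, 0, 13, 0, 0, 0, -0.2],
    [0, 0, 13, 0, 0, 0, -0.2],
    [0, 0, 13, 0, 0, 0, -0.2],
    [0, 0, 10, 0, 0, 0, -0.2],
    [0, 0, 5, 0, 0, 0, -0.2]
  ]
}}

```text
t: 6.5
eef_pos: [0.5767, -0.0865, 0.1204]
tool_rot: [-0.0, 1.0, -0.011, 0.002]
contact_force: [-0.8, -0.2, 0.5]
gripper_width: 0.599
```

Emit:
{"fn": "apply_moves", "kwargs": {
  "increments": [
    [3, 0, -2, 0, 0, 0, -0.2],
    [0, 0, 0, 0, 0, 0, 0.2],
    [0, 0, 0, 0, 0, 0, 1],
    [0, 0, 0, 0, 0, 0, 1],
    [0, 0, 0, 0, 0, 0, 1],
    [0, 0, 0, 0, 0, 0, 1],
    [0, 0, 0, 0, 0, 0, 1],
    [0, 0, 0, 0, 0, 0, 1]
  ],
  "grip_force": 70
}}

```text
t: 7.5
eef_pos: [0.5787, -0.0866, 0.1232]
tool_rot: [-0.001, 1.0, -0.012, 0.001]
contact_force: [-0.5, 0.2, -1.6]
gripper_width: 0.136
```

Run:
```python
from h import *
s=imaging.read_camera("side")[:,:,::-1].copy();crop(s,270,120,470,270,4,'pics/side5c.png')
```

```text
(no output)
```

View pics/side5c.png

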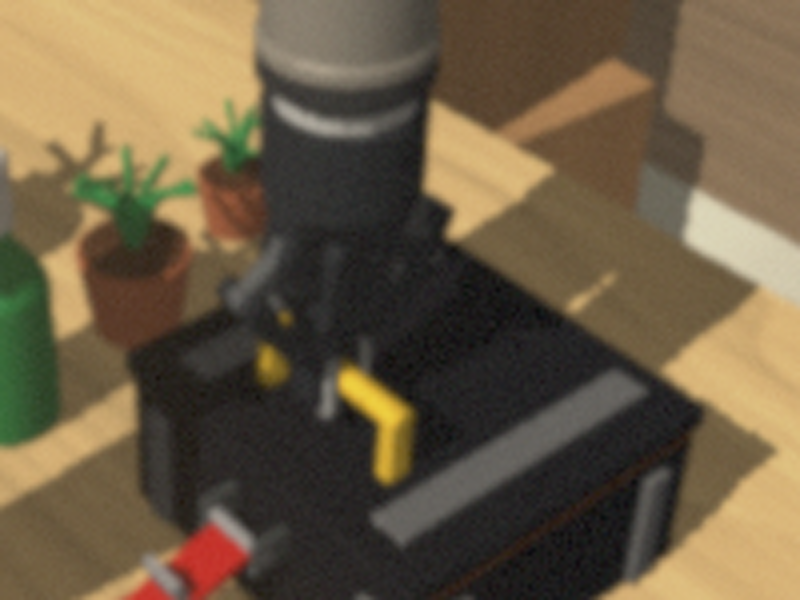

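Emit:
{"fn": "apply_moves", "kwargs": {
  "increments": [
    [0.3, 0, -1, 0, -0.3, 0, 1],
    [0.3, 0, -1, 0, -0.3, 0, 1],
    [0.3, 0, -1, 0, -0.3, 0, 1],
    [0.3, 0, -1, 0, -0.3, 0, 1],
    [0.3, 0, -1, 0, -0.3, 0, 1],
    [0.3, 0, -1, 0, -0.3, 0, 1],
    [0.3, 0, -1, 0, -0.3, 0, 1],
    [0.3, 0, -1, 0, -0.3, 0, 1]
  ],
  "grip_force": 90
}}

```text
t: 8.55
eef_pos: [0.5789, -0.0867, 0.1269]
tool_rot: [-0.001, 1.0, -0.012, -0.024]
contact_force: [1.8, -0.6, -14.5]
gripper_width: 0.132
```

Emit:
{"fn": "apply_moves", "kwargs": {
  "increments": [
    [0.4, 0, -1.2, 0, -0.2, 0, 1],
    [0.4, 0, -1.2, 0, -0.2, 0, 1],
    [0.4, 0, -1.2, 0, -0.2, 0, 1],
    [0.4, 0, -1.2, 0, -0.2, 0, 1],
    [0.4, 0, -1.2, 0, -0.2, 0, 1],
    [0.4, 0, -1, 0, -0.2, 0, 1],
    [0.4, 0, -1, 0, -0.2, 0, 1],
    [0.4, 0, -1, 0, -0.2, 0, 1]
  ]
}}

```text
t: 9.55
eef_pos: [0.5833, -0.0868, 0.1394]
tool_rot: [-0.001, 0.999, -0.012, -0.039]
contact_force: [-0.5, -0.8, -4.8]
gripper_width: 0.132
```

Emit:
{"fn": "apply_moves", "kwargs": {
  "increments": [
    [0.4, 0, -1, 0, -0.5, 0, 1],
    [0.4, 0, -1, 0, -0.5, 0, 1],
    [0.4, 0, -1, 0, -0.5, 0, 1],
    [0.4, 0, -1, 0, -0.5, 0, 1],
    [0, 0, 0, 0, -0.4, 0, 1],
    [0, 0, 0, 0, 0, 0, 1],
    [0, 0, 0, 0, 0, 0, 1],
    [0, 0, 0, 0, 0, 0, 1]
  ]
}}

```text
t: 10.55
eef_pos: [0.5844, -0.0868, 0.1437]
tool_rot: [-0.001, 0.998, -0.012, -0.062]
contact_force: [-2.4, 0.2, -2.4]
gripper_width: 0.132
```

Run:
```python
from h import *
np.set_printoptions(precision=4,suppress=True)
o=bot.get_obs(); print(o['t'],o['eef_pos'],o['contact_force'])
s=imaging.read_camera("side")[:,:,::-1].copy();crop(s,290,150,460,300,4,'pics/side6c.png')
```

```text
10.55 [ 0.5844 -0.0868  0.1437] [-2.429   0.2397 -2.4169]
```

View pics/side6c.png

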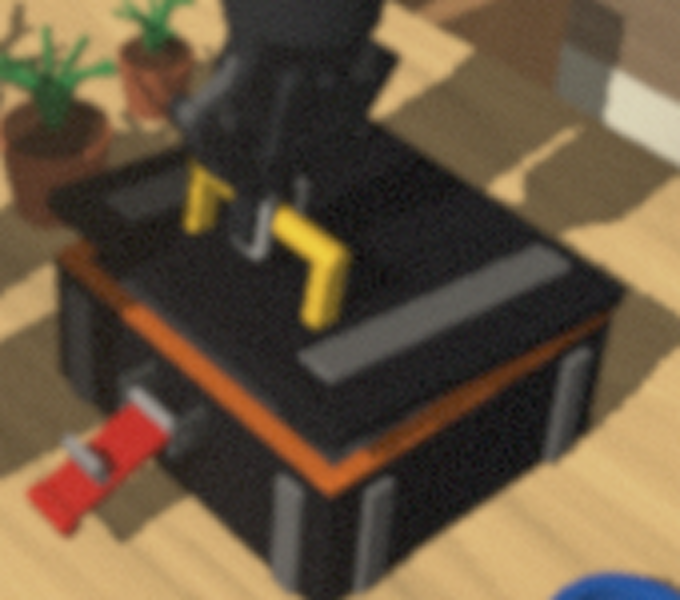

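Run:
```python
from h import *
import math
np.set_printoptions(precision=2,suppress=True)
c=imaging.get_calibration("side")
hx,hz=.5795+.155,.092
for th in (0,.12,.135,.15,.165):
    bx=hx-.155*math.cos(th)+.05*math.sin(th);bz=hz+.155*math.sin(th)+.05*math.cos(th)
    print(th,'bar end',proj(c,[bx-.0012,-.129,bz]),[proj(c,[bx-.0012+a,-.129,bz]) for a in()])
I=cv2.imread('pics/side0.png');
def f(I):
    m=cv2.inRange(cv2.cvtColor(I,cv2.COLOR_BGR2HSV),(20,120,90),(32,255,255));m[:150]=0;m[260:]=0;m[:,:325]=0;m[:,390:]=0
    ys,xs=np.nonzero(m);r=xs>=366-0
    # right post: highest pixel per column in last columns, lowest pixel
    return xs.max(),ys.max(),[(x,ys[xs==x].min(),ys[xs==x].max()) for x in range(xs.max()-14,xs.max()+1)]
print(f(I)); print(f(imaging.read_camera("side")[:,:,::-1]))
```

```text
0 bar end [368.09 222.38] []
0.12 bar end [371.29 213.52] []
0.135 bar end [371.74 212.4 ] []
0.15 bar end [372.22 211.27] []
0.165 bar end [372.7  210.13] []
(np.int64(372), np.int64(240), [(358, np.int64(211), np.int64(221)), (359, np.int64(211), np.int64(222)), (360, np.int64(212), np.int64(222)), (361, np.int64(213), np.int64(223)), (362, np.int64(214), np.int64(224)), (363, np.int64(215), np.int64(238)), (364, np.int64(215), np.int64(239)), (365, np.int64(216), np.int64(240)), (366, np.int64(217), np.int64(240)), (367, np.int64(218), np.int64(240)), (368, np.int64(218), np.int64(240)), (369, np.int64(219), np.int64(239)), (370, np.int64(220), np.int64(238)), (371, np.int64(221), np.int64(237)), (372, np.int64(222), np.int64(229))])
(np.int64(376), np.int64(231), [(362, np.int64(201), np.int64(211)), (363, np.int64(202), np.int64(212)), (364, np.int64(203), np.int64(213)), (365, np.int64(204), np.int64(229)), (366, np.int64(204), np.int64(230)), (367, np.int64(205), np.int64(231)), (368, np.int64(206), np.int64(231)), (369, np.int64(207), np.int64(231)), (370, np.int64(207), np.int64(231)), (371, np.int64(208), np.int64(230)), (372, np.int64(209), np.int64(230)), (373, np.int64(209), np.int64(229)), (374, np.int64(210), np.int64(225)), (375, np.int64(211), np.int64(220)), (376, np.int64(212), np.int64(215))])
```

Emit:
{"fn": "apply_moves", "kwargs": {
  "increments": [
    [0.5, 0, -1, 0, -0.5, 0, 1],
    [0.5, 0, -1, 0, -0.5, 0, 1],
    [0, 0, 0, 0, 0, 0, 1],
    [0, 0, 0, 0, 0, 0, 1],
    [0, 0, 0, 0, 0, 0, 1],
    [0, 0, 0, 0, 0, 0, 1],
    [0, 0, 0, 0, 0, 0, 1],
    [0, 0, 0, 0, 0, 0, 1]
  ]
}}

```text
t: 11.65
eef_pos: [0.5851, -0.0868, 0.1459]
tool_rot: [-0.002, 0.997, -0.012, -0.072]
contact_force: [-3.7, 0.4, -0.6]
gripper_width: 0.133
```

Run:
```python
from h import *
np.set_printoptions(precision=4,suppress=True)
s=imaging.read_camera("side")[:,:,::-1].copy();cv2.imwrite('pics/side7.png',s)
cv2.imwrite('pics/scene7.png',imaging.read_camera("scene")[:,:,::-1])
m=cv2.inRange(cv2.cvtColor(s,cv2.COLOR_BGR2HSV),(20,120,90),(32,255,255));m[:150]=0;m[260:]=0;m[:,:325]=0;m[:,390:]=0
ys,xs=np.nonzero(m);print(xs.max(),ys.max(),[(x,ys[xs==x].min()) for x in(365,370,374,376)])
o=bot.get_obs(); print(o['t'],o['eef_pos'],o['contact_force'],np.abs(o['joint_vel']).max(),o['gripper_width'])
```

```text
377 231 [(365, np.int64(202)), (370, np.int64(206)), (374, np.int64(209)), (376, np.int64(210))]
11.75 [ 0.585  -0.0869  0.1459] [-3.9734  1.8302 -1.2392] 0.0014677290692838257 0.13336639389081928
```

View pics/side7.png

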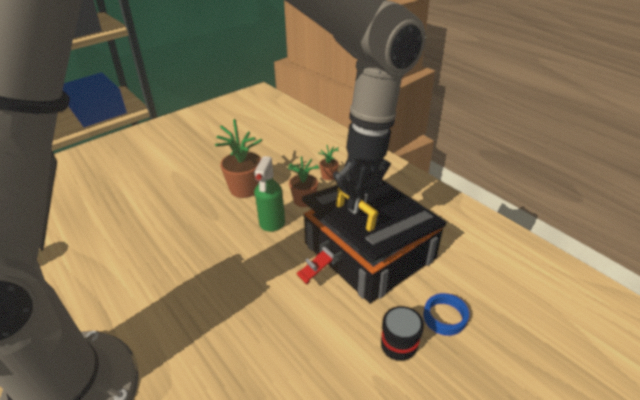

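View pics/scene7.png

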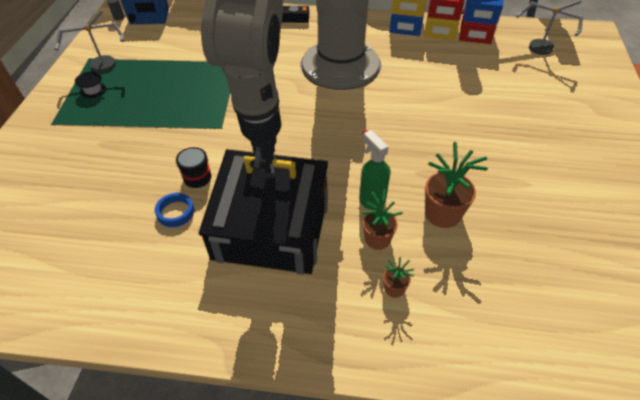

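```bash
python3 -c "
from station import bot
print(bot.hand_in())"
```

```text
the job is handed in; nothing more can be done
None
```

The case is unlatched and its lid is standing slightly ajar, held still by the yellow handle. I handed the job in at about 11.75 s.

**What I did:**
- With the fingers shut, I pushed the red latch lever outward and then down until it hung clear of the lid.
- I gripped the handle bar and raised it in small steps of about 1 mm. The upward pull was 14.5 N at the last reading before the seal let go, so the true peak was not recorded. It let go without the lid flying open.
- I followed the lid's arc up to the final position and kept a 90 N grip.

**Last checks:**
- **Lid height:** the handle has risen about 22.7 mm, which puts the lid at about 0.149 rad and its front edge about 30 mm up. The side camera's view of the handle roughly agrees, to within about a pixel.
- **Stillness:** the largest joint speed was about 0.001 rad/s.
- **Latch:** it is still hanging open in the pictures.
- **Bystanders:** the spray bottle, lens, tape and plants all look where they were at the start.
- **Disagreement:** the final downward force on the tool read only about 1 N, against the expected 2 to 4 N of lid weight. There was also about 4 N of sideways force. I put this down to friction in the lid and tool, and did not check it further.

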